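# Check a jar on the two-pan scale in the cold store

## Robot

A 6-joint arm with a two-finger parallel gripper is mounted at the origin on the work surface. World frame = base frame: x ahead of the robot, y to its left, z up, the work surface at z = 0. Lengths are in m, angles in rad, forces in N, time in s.
With the tool pointing down it reaches from about 0.275 to 0.85 m from the base axis. Payload 5.2 kg.
Tool frame: the origin (TCP) lies midway between the tips of the shut fingers; the grasp point (between the pads) lies 19 mm behind it; z points along the fingers, y is the line along which they close (so a half turn about z gives the same grasp; the last joint's range is limited). The gripper opens to 85 mm and grips with 20 to 120 N. Pads are 22 mm wide; open, the fingers measure 114 mm over their backs; the gripper's body (76 mm by 85 mm) begins 54 mm behind the grasp point. The pads swing forward as they close: fully open they stand 13 mm farther back than shut.
Start: joints at [-0.203, 0.259, 1.535, -0, 1.348, -0.203], TCP at [0.55, 0, 0.231] pointing down, gripper open.
Joint ranges: [-3.14, 3.14], [-0.91, 2.08], [0.19, 2.58], [-1.22, 4.36], [0.22, 2.71], [-3.12, 3.12]. Speed limits (rad/s): [2.57, 2.57, 3.14, 3.14, 3.14, 3.14].

## Interface

Orientations are given as a unit quaternion [x, y, z, w].
In Python, from cell import sensors, optics, job, search_frame, regions_of gives the robot as it stands. The module is installed in compiled form; this text tells all that it offers.
- The arm moves only by the tool servo_tool, never from a script. Its argument "moves" is a list of rows, each a list of 5 numbers: the finger opening in cm, from 0 to 8.54, then the shift along the tool's x, y, z in cm, then the turn about the tool's z in degrees. A call has 1 to 5 rows; each row is the pose to reach, as a shift and turn from the pose commanded when the call began, along the tool's axes at that moment; what a row does not reach only later rows make up. A row lasts 1/10 s, in which the tool goes at most 50 mm and 8.59 degrees, less where a joint would pass 70% of its speed; a pose out of reach is approached as far as the arm can. A call with a gripper value outside its range is refused whole. The fingers move at their own pace and stop on an object; "force" is the grip in N (left out, the last holds). Time passes only in rows, so rows that repeat a pose let the fingers close. It gives the time, the measured TCP pose, the force, the opening and the grip force at its end, in the units of the state.
- sensors.state(): the state, without advancing time (a new reading comes with each control period).
- optics.grab_frame(name): name is "scene" or "side" or "wrist"; returns the picture (420x560x3 uint8, red, green, blue); there is no depth.
- optics.camera_params(name): a dict with "mtx" (3x3 intrinsics, pixels), "R" (3x3) and "t" (3): a world point X has camera coordinates R X + t. Camera axes: x right, y down, z forward; pixel columns grow to the right and rows downward; lengths in m; the calibration is good to about 2 mm. A picture is of the moment at which its call begins: read the wrist's pose just before it. camera_params takes no time and is no camera call; for the wrist camera it gives the pose at the moment of the call.
- job.close_job(): hands the job in; it is judged then, once.
Trained networks look in the newest picture that a camera, given by its name, has taken for a name from the list of things; names that differ only in an ending like _2 or _b are one class to them, and where a whole thing is asked for, a point or a joint stands for the part that bears it (a point fixed in the world has none). Each returns a list of dicts, best first, with "score" (0 to 1); they miss things now and then, are a little off and sometimes report something else, mostly with a low value. They report only what shows in the picture. A call takes as long as a camera call. They do not tell look-alikes from the thing itself.
- search_frame(target, camera): "extent" ([left, top, width, height] in pixels, round what is visible of it).
- regions_of(target, camera): "mask" (420x560 bool, what is visible of it) and "extent" ([left, top, width, height] in pixels, round what is visible of it).
The state is a dict: "t": time; "q": joint angles; "joint_velocities": joint speeds; "tau": joint torques, N m; "eef_pos": TCP position; "tool_rot": TCP orientation; "contact_force": force on the tool from outside, world axes, zero at the start; "moment": the same for the moment, N m; "opening": finger opening in m; "grasp_force": force on a finger pad.
Only numpy, scipy, OpenCV 4.12 (cv2) and the standard library are available. Lean on these libraries where they do the work, as an engineer would, in place of code of your own. Each camera call takes 0.05 s, during which the arm holds its last target. There are 200 camera calls.

## Task

The sealed jar on the two-pan scale should weigh 700 grams. Check it: set the 500 g and the 200 g weight gently, upright and side by side, in the empty pan so that the beam comes to rest level. Those two are the second largest and the third largest of the four plain brass weights standing on the table.

Things in the scene. Friction and masses are not known exactly. Their poses are not given: they have to be found in the camera images.
- beam (a joint): Tilt (rad) of the scale's sprung, damped beam: 0 level; -0.12 (start, stop) jar's pan 18 mm low, empty pan 18 mm high; stop +0.12. One weight alone leaves it near -0.12, both bring it within 0.03 of level in about 2 s. Scale: fixed grey box 130 x 400 x 56 mm high, a 160 mm round pan at each end, white dial between, top 170 mm. The pan at the robot's left holds the jar (84 mm wide, 115 mm tall).
- empty_pan (a point): Centre of the flat floor of the empty pan, at the robot's right end of the scale, 150 mm from its middle: 138 mm above the table at the start, 120 mm when level. It stays horizontal and sinks as it is loaded. Floor 150 mm across, rim 6 mm above it. z up, y along the beam towards the jar, x across the beam away from the robot: the two weights fit 35 mm either side of the centre along x.
- w500: 500 g weight: plain brass cylinder 42 mm wide, 42 mm high, with a 22 mm knob on top (58 mm overall). Origin: centre of underside, z up. Grip it round the cylinder. Second largest of four such weights standing in no fixed order at the robot's right, 95 mm or more between centres. Largest (1 kg, 53 mm wide, 73 mm overall) and smallest (100 g, 24.5 mm wide, 34 mm overall) are not needed.
- w200: 200 g weight: the same shape and brass, 31 mm wide, 30 mm high, with an 18 mm knob on top (43 mm overall). Origin: centre of underside, z up. Grip it round the cylinder from above. Third largest of the four weights.
Not all that is in view belongs to the job. What is shaped like the w200 but purple is not meant.

How it is judged:
By the outcome, as a careful person would: the job done as asked, in the order asked, and still so for the second after the job is handed in, with the robot touching nothing.
It also fails if it takes over 54 s, if anything falls off the work surface, if the arm or the gripper's body presses on something with over 40 N, if the wrist force passes 120 N, or if a joint passes its speed limit or range.

## Working session

There is one attempt and no reset: what is moved stays moved. The work goes in short steps, Python scripts to look and compute and a tool call to move; the robot and the scene stay as the last step left them, time stands still between calls to the robot, and variables do not carry over. Pictures are saved under pics/ and viewed, at most 10 in all, crops included, and the job is handed in when it is done.

Besides the shell and the picture viewer there is one more tool, called after "Call:" as name(argument=value, ...), one argument or row to a line, values as JSON. servo_tool: Moves the arm, as the interface text tells. Its arguments: {"type":"object","properties":{"moves":{"type":"array"},"force":{"type":"number"}},"required":["moves"]}

```bash
mkdir -p pics
cat > h.py <<'E'
import numpy as np, cv2
from cell import sensors, optics, job, search_frame, regions_of
def save(n,f):
    im=optics.grab_frame(n); cv2.imwrite('pics/'+f,im[:,:,::-1]); return im
def cp(n):
    c=optics.camera_params(n); return [np.array(c[k]) for k in('mtx','R','t')]
def ray(n,u,v,z):
    K,R,t=cp(n); d=R.T@np.linalg.inv(K)@np.array([u,v,1.]); o=-R.T@t
    return o+d*(z-o[2])/d[2]
def proj(n,X):
    K,R,t=cp(n); p=K@(R@np.array(X)+t); return p[:2]/p[2]
E
python3 - <<'E'
from h import *
s=save('scene','scene0.png'); 
for k in('w500','w200','empty_pan'):
    for d in search_frame(k,'scene')[:5]: print(k,d['score'],d['extent'])
s2=save('side','side0.png')
for k in('w500','w200','empty_pan'):
    for d in search_frame(k,'side')[:5]: print(k,d['score'],d['extent'])
for n in('scene','side'):
    K,R,t=cp(n); print(n,-R.T@t,R[2])
cv2.imwrite('pics/a.png',np.vstack([s,s2])[:,:,::-1][:, :])
print(sensors.state())
E
```

```text
w500 0.75 [192.7, 250.4, 15.3, 24.3]
w500 0.72 [201.3, 218.7, 15.7, 22.4]
w500 0.68 [224.0, 201.9, 12.9, 18.5]
w500 0.65 [158.5, 183.4, 19.5, 26.7]
w200 0.75 [192.7, 250.4, 15.3, 24.3]
w200 0.72 [201.3, 218.7, 15.7, 22.4]
w200 0.68 [224.0, 201.9, 12.9, 18.5]
w200 0.65 [158.5, 183.4, 19.5, 26.7]
empty_pan 0.75 [210.6, 216.6, 98.3, 74.0]
w500 0.89 [369.4, 300.7, 24.0, 38.0]
w500 0.79 [292.3, 278.3, 19.9, 27.8]
w500 0.69 [280.9, 239.4, 16.6, 24.2]
w500 0.53 [319.4, 259.2, 19.7, 22.5]
w500 0.5 [331.7, 228.7, 16.0, 22.3]
w200 0.89 [369.4, 300.7, 24.0, 38.0]
w200 0.79 [292.3, 278.3, 19.9, 27.8]
w200 0.69 [280.9, 239.4, 16.6, 24.2]
w200 0.53 [319.4, 259.2, 19.7, 22.5]
w200 0.5 [331.7, 228.7, 16.0, 22.3]
empty_pan 0.79 [254.4, 133.1, 76.7, 46.9]
scene [1.00441378 0.45394691 0.67030494] [-0.53101279 -0.56372487 -0.63264499]
side [ 0.12472355 -0.72226248  0.75756667] [ 0.40530015  0.64379613 -0.64904417]
{'t': 0.4, 'q': array([-2.02808099e-01,  2.58731057e-01,  1.53511673e+00, -1.08672313e-05,
        1.34803459e+00, -2.02798448e-01]), 'joint_velocities': array([-0.00024163, -0.00050058, -0.00233464, -0.00017185, -0.00026549,
       -0.00167095]), 'tau': array([-8.95999365e-04, -4.45426691e+01, -2.90497434e+01, -6.90540855e-05,
        4.02051999e-03, -2.58739965e-05]), 'eef_pos': array([5.49935086e-01, 2.85386048e-05, 2.31192216e-01]), 'tool_rot': array([ 7.07109337e-01,  7.07104211e-01, -8.41281926e-05, -1.18051449e-04]), 'contact_force': array([-0.86379458, -0.53989995,  0.4198148 ]), 'moment': array([ 0.01472223, -0.02139131, -0.02598686]), 'grasp_force': 0.0, 'opening': 0.08496217436326771}
```

View pics/side0.png

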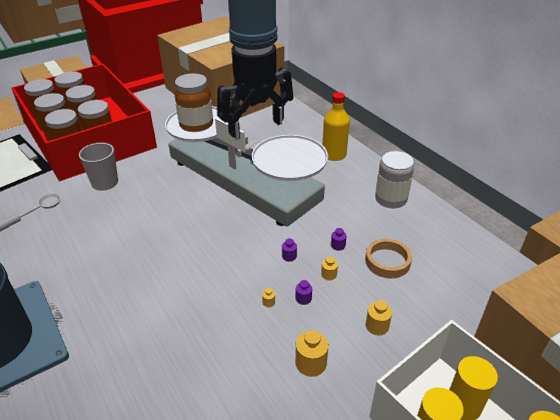

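View pics/scene0.png

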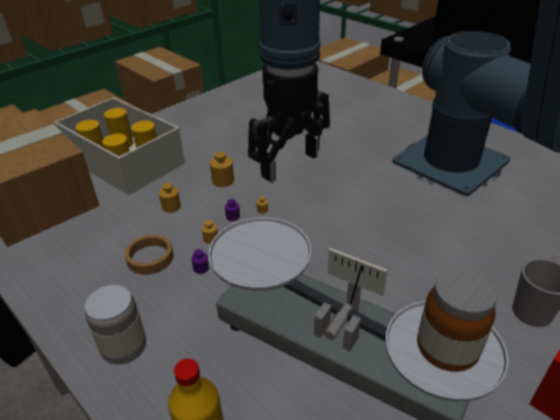

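Side view: w500 sits at (379,317), w200 at (330,268), the 1 kg at (312,352) and the 100 g at (268,297). The purple look-alikes are at (289,250), (339,239) and (304,292), and the empty pan is at (290,156). The scene view agrees: w500 (170,198), w200 (210,231), pan (260,252), jar pan (446,345).

```bash
cat >> h.py <<'E'
def brass(im):
    hsv=cv2.cvtColor(im,cv2.COLOR_RGB2HSV)
    return cv2.inRange(hsv,(10,110,40),(28,255,255))
def blob(im,uv):
    n,l,st,c=cv2.connectedComponentsWithStats(brass(im))
    i=min(range(1,n),key=lambda i:np.hypot(*(c[i]-uv))+(1e3 if st[i,4]<40 else 0))
    return st[i],c[i]
from scipy.optimize import least_squares
def sil(n,xy,d,h,kd,H,z0=0):
    """bbox-centre & size of the projected weight"""
    a=np.linspace(0,2*np.pi,24); P=[]
    for r,z in((d/2,0),(d/2,h),(kd/2,H-kd/4),(kd/2,h+.004)):
        P+=[proj(n,(xy[0]+r*np.cos(t),xy[1]+r*np.sin(t),z0+z)) for t in a]
    P=np.array(P); hull=cv2.convexHull(P.astype(np.float32)); m=cv2.moments(hull)
    return np.array([m['m10']/m['m00'],m['m01']/m['m00']]),P.min(0),P.max(0)
E
python3 - <<'E'
from h import *
side=cv2.imread('pics/side0.png')[:,:,::-1].copy(); sc=cv2.imread('pics/scene0.png')[:,:,::-1].copy()
D=dict(w1000=(.053,.053,.028,.073),w500=(.042,.042,.022,.058),w200=(.031,.030,.018,.043),w100=(.0245,.024,.014,.034))
U=dict(w1000=((312,352),(222,171)),w500=((379,317),(170,198)),w200=((330,268),(210,231)),w100=((268,297),(262,205)))
for k in D:
    for n,im,uv in(('side',side,U[k][0]),('scene',sc,U[k][1])):
        st,c=blob(im,uv)
        r=least_squares(lambda x:sil(n,x,*D[k])[0]-c,ray(n,*uv,.02)[:2])
        _,lo,hi=sil(n,r.x,*D[k]); print(k,n,st,c.round(1),r.x.round(4),(hi-lo).round(1))
for n in('side','scene'):
    optics.grab_frame(n)
    for d in regions_of('empty_pan',n)[:3]:
        m=d['mask'].astype(np.uint8); cs,_=cv2.findContours(m,0,1); c=max(cs,key=cv2.contourArea)
        e=cv2.fitEllipse(cv2.convexHull(c)); print(n,d['score'],d['extent'],e,ray(n,*e[0],.144))
def fe(im,uv,nm):
    pass
K,R,t=cp('wrist'); print('wrist',-R.T@t,R)
E
```

```text
Traceback (most recent call last):
  File "h.py", line 24, in sil
    P+=[proj(n,(xy[0]+r*np.cos(t),xy[1]+r*np.sin(t),z0+z)) for t in a]
        ~~~~^^^^^^^^^^^^^^^^^^^^^^^^^^^^^^^^^^^^^^^^^^^^^^
  File "h.py", line 11, in proj
    K,R,t=cp(n); p=K@(R@np.array(X)+t); return p[:2]/p[2]
          ~~^^^
  File "h.py", line 6, in cp
    c=optics.camera_params(n); return [np.array(c[k]) for k in('mtx','R','t')]
ValueError: time passes only in moves, steps and waits
```

```bash
sed -i 's/^def cp(n):/import functools\n@functools.lru_cache(None)\ndef cp(n):/' h.py
cat > loc.py <<'E'
from h import *
side=cv2.imread('pics/side0.png')[:,:,::-1].copy(); sc=cv2.imread('pics/scene0.png')[:,:,::-1].copy()
D=dict(w1000=(.053,.053,.028,.073),w500=(.042,.042,.022,.058),w200=(.031,.030,.018,.043),w100=(.0245,.024,.014,.034))
U=dict(w1000=((312,352),(222,171)),w500=((379,317),(170,198)),w200=((330,268),(210,231)),w100=((268,297),(262,205)))
for k in D:
    for n,im,uv in(('side',side,U[k][0]),('scene',sc,U[k][1])):
        st,c=blob(im,uv)
        r=least_squares(lambda x:sil(n,x,*D[k])[0]-c,ray(n,*uv,.02)[:2],diff_step=.003)
        _,lo,hi=sil(n,r.x,*D[k]); print(k,n,st,c.round(1),r.x.round(4),(hi-lo).round(1))
for n in('side','scene'):
    optics.grab_frame(n)
    for d in regions_of('empty_pan',n)[:3]:
        m=d['mask'].astype(np.uint8); cs,_=cv2.findContours(m,0,1); c=max(cs,key=cv2.contourArea)
        e=cv2.fitEllipse(cv2.convexHull(c)); print(n,d['score'],d['extent'],e,ray(n,*e[0],.144))
K,R,t=cp('wrist'); print('wrist',-R.T@t,R)
E
python3 loc.py
```

```text
w1000 side [ 296  330   32   47 1250] [311.3 352.9] [ 0.4396 -0.3347] [33.2 46.3]
w1000 scene [210 152  24  35 646] [221.4 169.6] [ 0.4356 -0.342 ] [25.  33.7]
w500 side [366 300  26  35 700] [378.4 317.6] [ 0.5831 -0.3386] [27.  34.1]
w500 scene [159 183  21  29 463] [169.1 197.5] [ 0.5791 -0.3465] [22.6 28.3]
w200 side [322 257  16  23 307] [329.2 268.3] [ 0.5877 -0.1927] [16.7 22.9]
w200 scene [202 220  15  23 248] [208.7 230.5] [ 0.583 -0.203] [17.  22.5]
w100 side [262 288  13  19 200] [268.4 297.2] [ 0.4513 -0.1855] [13.4 18.8]
w100 scene [257 197  11  16 141] [261.7 204.7] [ 0.4476 -0.1923] [11.8 16.7]
side 0.55 [254.2, 131.8, 74.6, 48.1] ((289.3974304199219, 157.4179229736328), (47.4166374206543, 76.52328491210938), 89.79373931884766) [0.63225194 0.01049735 0.144     ]
scene 0.92 [207.3, 215.9, 102.6, 72.9] ((259.61688232421875, 253.68038940429688), (74.04414367675781, 102.82575988769531), 85.56193542480469) [0.64436891 0.02494491 0.144     ]
wrist [0.54919402 0.08006128 0.37341279] [[ 9.99999083e-01 -1.23727944e-03 -5.51280164e-04]
 [-1.00470033e-03 -9.50486554e-01  3.10764059e-01]
 [-9.08486364e-04 -3.10763220e-01 -9.50486926e-01]]
```

Run:
```python
from h import *
save('wrist','w0.png')
for d in regions_of('empty_pan','wrist')[:3]:
    m=d['mask'].astype(np.uint8); cs,_=cv2.findContours(m,0,1); c=max(cs,key=cv2.contourArea)
    e=cv2.fitEllipse(cv2.convexHull(c)); print(d['score'],d['extent'],e,ray('wrist',*e[0],.144))
print('jarpan',ray('scene',446.5,347,.108))
for uv,vv in(((289,250),None),((339,239),(200,262)),((304,292),(232,210))):
    print('purple',ray('side',*uv,.02),vv and ray('scene',*vv,.02))
print('box ends side', ray('side',285,222,0),ray('side',170,162,0),ray('side',325,190,.03))
```

```text
0.72 [295.7, 72.3, 215.1, 206.5] ((402.9794006347656, 178.74691772460938), (199.34974670410156, 223.39649963378906), 51.41472244262695) [0.63644272 0.02818458 0.144     ]
jarpan [0.56670899 0.30920058 0.108     ]
purple [ 0.54876584 -0.11097108  0.02      ] None
purple [ 0.6523052  -0.14194894  0.02      ] [ 0.65300567 -0.13901717  0.02      ]
purple [ 0.50946101 -0.21742249  0.02      ] [ 0.50994088 -0.21653582  0.02      ]
box ends side [ 0.60231035 -0.01753148  0.        ] [0.48830112 0.33734747 0.        ] [ 0.71981018 -0.00580217  0.03      ]
```

View pics/w0.png

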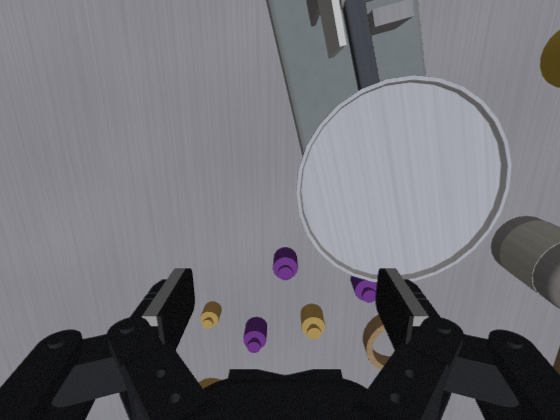

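The wrist view shows the empty pan rim spanning columns 297–511 and rows 75–279. Below it are w200 at (312,322), purple at (285,264), (255,334) and (366,290), and the 100 g at (210,314). The box edge puts the beam about 14° off world y. Before descending I'll check clearance to the white box near w500.

Run:
```python
from h import *
for u,v in((128,187),(183,157)): print(ray('scene',u,v,0))
for z in(.06,.08,.1): print(z,ray('side',378,385,z),ray('side',455,322,z),ray('scene',183,130,z),ray('scene',122,152,z))
a,b=ray('wrist',268,0,.056),ray('wrist',303,152,.056); print(a,b,np.degrees(np.arctan2(b[0]-a[0],a[1]-b[1])))
def rim(c):
    t=np.linspace(0,2*np.pi,60); P=np.array([proj('wrist',(c[0]+.08*np.cos(x),c[1]+.08*np.sin(x),.144)) for x in t]); return np.r_[P.min(0),P.max(0)]
r=least_squares(lambda c:rim(c)-[297,75,511,279],(.637,.02),diff_step=.003); print(r.x,r.fun)
```

```text
[ 0.60831769 -0.47709207  0.        ]
[ 0.44220677 -0.49113456  0.        ]
0.06 [ 0.47479779 -0.45196434  0.06      ] [ 0.65763301 -0.43540781  0.06      ] [ 0.41856192 -0.50945655  0.06      ] [ 0.57922183 -0.52796056  0.06      ]
0.08 [ 0.46476078 -0.45971409  0.08      ] [ 0.64235391 -0.44363224  0.08      ] [ 0.43776058 -0.47788533  0.08      ] [ 0.59315559 -0.49578296  0.08      ]
0.1 [ 0.45472377 -0.46746383  0.1       ] [ 0.62707482 -0.45185668  0.1       ] [ 0.45695924 -0.44631412  0.1       ] [ 0.60708934 -0.46360536  0.1       ]
[0.53458703 0.16679376 0.056     ] [0.56715256 0.03561059 0.056     ] 13.941549619534909
[0.63703453 0.02052154] [-1.39143934 -2.21535041  1.35063539  3.74836605]
```

Call:
servo_tool(
  moves=[
    [8,-5,1,0,8],
    [8,-10,1.5,0,16],
    [8,-15,2,0,24],
    [8,-20,3,0,32],
    [8,-23,3,0,40],
  ],
  force=40,
)

```text
t: 1.2
eef_pos: [0.5804, -0.2336, 0.231]
tool_rot: [0.908, 0.419, 0.0, 0.001]
contact_force: [0.1, 1.1, 0.1]
opening: 0.0801
grasp_force: 0.0
```

Call:
servo_tool(
  moves=[
    [8,-3,2.5,2,8],
    [8,-6,5,4,16],
    [8,-8.3,7.1,7,24],
    [8,-8.3,7.1,10,32],
    [8,-8.3,7.1,10,36],
  ],
)

```text
t: 1.7
eef_pos: [0.5781, -0.3387, 0.1253]
tool_rot: [0.993, 0.118, -0.003, -0.004]
contact_force: [-0.1, -0.4, -0.2]
opening: 0.0802
grasp_force: 0.0
```

```bash
cat >> h.py <<'E'
def tool(dxy):
    """world xy shift -> tool x,y in cm"""
    from scipy.spatial.transform import Rotation as Ro
    s=sensors.state(); R=Ro.from_quat(s['tool_rot']).as_matrix()
    return (R.T@np.r_[dxy,0])[:2]*100, s['eef_pos'], np.degrees(np.arctan2(R[1,0],R[0,0]))
DIM=dict(w500=(.042,.042,.022,.058),w200=(.031,.030,.018,.043))
def look(k,f):
    im=save('wrist',f); s=sensors.state()
    K,R,t=cp('wrist'); uv=proj('wrist',np.r_[s['eef_pos'][:2],.02])
    st,c=blob(im,uv)
    r=least_squares(lambda x:sil('wrist',x,*DIM[k])[0]-c,s['eef_pos'][:2],diff_step=.003)
    _,lo,hi=sil('wrist',r.x,*DIM[k])
    print('expected',uv,'blob',st,'pred size',hi-lo,'world',r.x,'tool shift cm, pos, yaw',tool(r.x-s['eef_pos'][:2]))
E
python3 -c "
from h import *
look('w500','w1.png')"
```

```text
expected [286.14236568 204.94881998] blob [ 262  173   54   63 2630] pred size [55.10124388 64.02089157] world [ 0.58208391 -0.34014528] tool shift cm, pos, yaw (array([0.25060113, 0.19053525]), array([ 0.57920141, -0.33887958,  0.12766119]), np.float64(13.540894669962388))
```

Call:
servo_tool(
  moves=[
    [7,0,0,2,0],
    [7,0,0,3,0],
    [7,0,0,3,0],
  ],
)

```text
t: 2.05
eef_pos: [0.5803, -0.3383, 0.0998]
tool_rot: [0.992, 0.122, -0.001, -0.001]
contact_force: [-0.6, 0.4, 0.8]
opening: 0.0703
grasp_force: 0.0
```

```bash
python3 -c "
from h import *
look('w500','w2.png')"
```

```text
expected [285.65162067 216.1365887 ] blob [ 259  183   59   71 3275] pred size [61.39745939 72.17711038] world [ 0.58168544 -0.34029293] tool shift cm, pos, yaw (array([0.04743716, 0.16996304]), array([ 0.5808125 , -0.33875939,  0.1009322 ]), np.float64(14.05542558005698))
```

Call:
servo_tool(
  moves=[
    [7,0.05,0.2,3,0],
    [7,0.05,0.2,6,0],
    [7,0.05,0.2,9,0],
    [7,0.05,0.2,9.5,0],
    [7,0.05,0.2,9.5,0],
  ],
)

```text
t: 2.6
eef_pos: [0.582, -0.3408, 0.0063]
tool_rot: [0.993, 0.122, -0.0, -0.0]
contact_force: [0.3, 0.7, 0.3]
opening: 0.0702
grasp_force: 0.0
```

Call:
servo_tool(
  moves=[
    [3,0,0,0,0],
    [3,0,0,0,0],
    [3,0,0,0,0],
    [3,0,0,0,0],
    [3,0,0,0,0],
  ],
  force=40,
)

```text
t: 3.1
eef_pos: [0.5833, -0.3417, 0.0089]
tool_rot: [0.993, 0.122, 0.001, 0.001]
contact_force: [-0.4, 1.3, 7.0]
opening: 0.04
grasp_force: 41.2
```

Call:
servo_tool(
  moves=[
    [3,0,0,-3,0],
    [3,0,0,-7,0],
    [3,0,0,-11,0],
    [3,0.5,-1,-15,0],
    [3,2.2,-4.2,-18,0],
  ],
)

```text
t: 3.6
eef_pos: [0.5928, -0.2983, 0.1892]
tool_rot: [0.993, 0.12, 0.001, 0.002]
contact_force: [1.1, -0.2, -5.1]
opening: 0.0401
grasp_force: 42.2
```

Call:
servo_tool(
  moves=[
    [3,2,-4,0,0],
    [3,4,-8,0,0],
    [3,6,-12,0,0],
    [3,8.2,-16,0,0],
    [3,10,-19.5,0,0],
  ],
)

```text
t: 4.1
eef_pos: [0.6428, -0.079, 0.1862]
tool_rot: [0.993, 0.122, -0.0, -0.0]
contact_force: [0.1, -0.5, -5.0]
opening: 0.0398
grasp_force: 42.3
```

```bash
python3 -c "
from h import *
im=save('wrist','w3.png')
for d in regions_of('empty_pan','wrist')[:2]: print(d['score'],d['extent'])
print(proj('wrist',(.637,.0205,.144)), tool(np.array([.671,.029])-sensors.state()['eef_pos'][:2]))"
```

```text
0.81 [0.0, 68.2, 256.6, 243.3]
[132.31019538 210.22734438] (array([ 5.27150721, -9.42255787]), array([ 0.64324   , -0.07533992,  0.18614611]), np.float64(14.326349840046776))
```

View pics/w3.png

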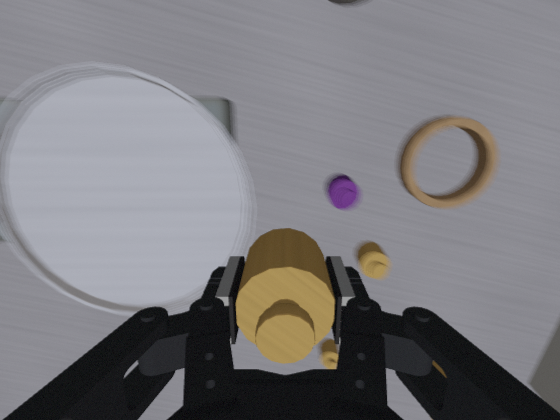

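The view shows the pan rim spanning columns 0–256 and rows 62–312, with w500 held upright at (285,295). The pan centre appears about 20 px above my prediction, so I'll refit it now that the arm has settled.

```bash
cat >> h.py <<'E'
def panfit(zr,use,r0=.08,x0=(.637,.02)):
    """fit rim circle; use: indices of extent (l,t,r,b) that are trustworthy"""
    d=regions_of('empty_pan','wrist')[0]; l,t,w,h=d['extent']; o=np.array([l,t,l+w,t+h])
    a=np.linspace(0,2*np.pi,90)
    def f(c):
        P=np.array([proj('wrist',(c[0]+r0*np.cos(x),c[1]+r0*np.sin(x),zr)) for x in a]); return (np.r_[P.min(0),P.max(0)]-o)[use]
    r=least_squares(f,x0,diff_step=.003); print('pan',d['score'],o,r.x,r.fun); return r.x
E
python3 -c "
from h import *
save('wrist','w4.png'); p=panfit(.144,[1,2,3])
s=sensors.state(); print(s['eef_pos'],s['joint_velocities'].round(3))
e=np.array([np.cos(np.radians(14)),np.sin(np.radians(14))]); print(tool(p+.035*e-s['eef_pos'][:2]))
K,R,t=cp('wrist'); print(-R.T@t,R[2])
"
```

```text
pan 0.74 [  0.4  66.5 263.  314.6] [0.63873549 0.01563243] [-1.78988661e+00 -1.51107345e-03  3.01064505e+00]
[ 0.64275704 -0.08013275  0.18607188] [-0.045  0.003 -0.002 -0.01  -0.001 -0.003]
(array([ 5.45352858, -9.37370479]), array([ 0.64275704, -0.08013275,  0.18607188]), np.float64(14.16471859109953))
[ 0.71951659 -0.06042221  0.32808974] [-0.3032489  -0.07555349 -0.94991146]
```

Call:
servo_tool(
  moves=[
    [3,2,-3.5,0,0],
    [3,4,-7,0,0],
    [3,5.4,-9.6,0,0],
    [3,5.4,-9.6,1.5,0],
    [3,5.4,-9.6,2.5,0],
  ],
)

```text
t: 4.8
eef_pos: [0.6719, 0.0241, 0.1603]
tool_rot: [0.993, 0.122, -0.001, 0.0]
contact_force: [0.3, -1.3, -5.6]
opening: 0.0401
grasp_force: 42.6
```

Call:
servo_tool(
  moves=[
    [3,0,0,0.4,0],
    [3,0,0,0.7,0],
    [3,0,0,0.9,0],
    [3,0,0,1.0,0],
    [3,0,0,1.0,0],
  ],
)

```text
t: 5.3
eef_pos: [0.6724, 0.0242, 0.1516]
tool_rot: [0.993, 0.122, 0.0, 0.0]
contact_force: [0.0, -0.2, -4.9]
opening: 0.04
grasp_force: 42.6
```

Call:
servo_tool(
  moves=[
    [3,0,0,0.15,0],
    [3,0,0,0.3,0],
    [3,0,0,0.4,0],
    [3,0,0,0.4,0],
  ],
)

```text
t: 5.7
eef_pos: [0.6721, 0.0247, 0.1471]
tool_rot: [0.993, 0.122, -0.0, -0.0]
contact_force: [0.0, 0.0, -4.1]
opening: 0.04
grasp_force: 42.6
```

```bash
python3 -c "
from h import *
a=save('scene','s1.png'); b=save('side','d1.png')
cv2.imwrite('pics/c1.png',cv2.resize(np.hstack([a[150:330,150:330],b[60:240,200:380]])[:,:,::-1],(800,400),interpolation=2))
print(sensors.state()['contact_force'])"
```

```text
[ 0.5311451   0.85166094 -4.87318739]
```

View pics/c1.png

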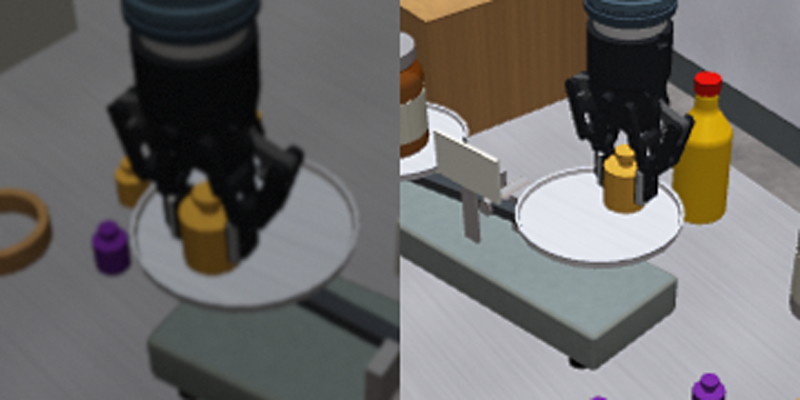

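w500 is upright over the far half of the pan (base at (208,258) in the left crop), well inside the rim. I'll keep lowering it.

Call:
servo_tool(
  moves=[
    [3,0,0,0.1,0],
    [3,0,0,0.2,0],
    [3,0,0,0.2,0],
  ],
)

```text
t: 6.1
eef_pos: [0.6724, 0.0246, 0.1462]
tool_rot: [0.993, 0.122, 0.001, 0.0]
contact_force: [-1.9, 1.0, 1.1]
opening: 0.0401
grasp_force: 43.0
```

Call:
servo_tool(
  moves=[
    [3,0,0,0.1,0],
    [3,0,0,0.2,0],
    [3,0,0,0.2,0],
  ],
)

```text
t: 6.4
eef_pos: [0.6725, 0.0244, 0.1435]
tool_rot: [0.993, 0.122, 0.0, 0.0]
contact_force: [-1.5, -0.6, 1.6]
opening: 0.0402
grasp_force: 43.0
```

Call:
servo_tool(
  moves=[
    [4.3,0,0,0,0],
    [4.6,0,0,0,0],
    [5,0,0,0,0],
    [5.5,0,0,0,0],
    [6,0,0,0,0],
  ],
)

```text
t: 6.9
eef_pos: [0.6723, 0.0247, 0.1433]
tool_rot: [0.993, 0.122, 0.0, -0.0]
contact_force: [0.2, 0.7, 0.1]
opening: 0.0599
grasp_force: 0.0
```

Call:
servo_tool(
  moves=[
    [6,0,0,-1,0],
    [6,0,0,-3,0],
    [6,0,0,-6,0],
    [6,0,0,-9,0],
    [6,0,0,-9,0],
  ],
)

```text
t: 7.4
eef_pos: [0.6748, 0.0244, 0.2399]
tool_rot: [0.993, 0.122, 0.005, 0.001]
contact_force: [-0.2, 0.3, 0.6]
opening: 0.0598
grasp_force: 0.0
```

```bash
python3 -c "
from h import *
im=save('wrist','w5.png'); p=panfit(.144,[0,1,2])
s=sensors.state(); print(s['eef_pos'])
st,c=blob(im,proj('wrist',(.672,.0245,.165)))
for z in(.136,.138):
  r=least_squares(lambda x:sil('wrist',x,*DIM['w500'],z0=z)[0]-c,(.672,.0245),diff_step=.003); _,lo,hi=sil('wrist',r.x,*DIM['w500'],z0=z); print(st,c,lo,hi,r.x)
"
```

```text
pan 0.78 [181.7 158.8 376.6 332.6] [0.63412293 0.02021075] [-1.0571251   0.18611035  1.0640963 ]
[0.6727783  0.02464849 0.2350513 ]
[ 254  190   59   69 3142] [283.13367282 224.49299809] [252.32812131 187.05973068] [313.91843807 259.97186134] [0.6695326  0.02557819]
[ 254  190   59   69 3142] [283.13367282 224.49299809] [252.01788702 186.70780691] [314.22797446 260.29014333] [0.67029608 0.02575747]
```

View pics/w5.png

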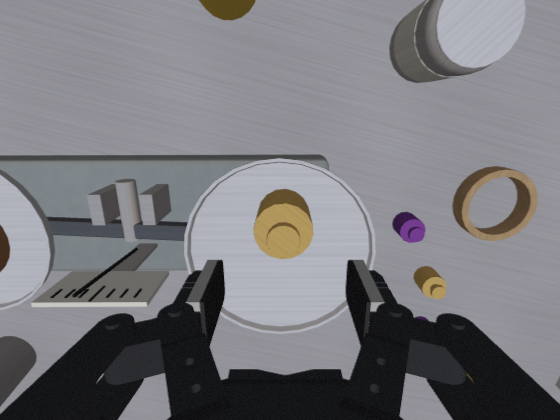

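w500 stands upright in the far half of the pan, centred at (283,224), and the pan is still up. w200 is next, at about (432,283).

Call:
servo_tool(
  moves=[
    [6,-2.5,4,0,0],
    [6,-5,8,0,0],
    [6,-8,12,0,0],
    [6,-11,16,2,0],
    [6,-13.9,19.5,4,0],
  ],
)

```text
t: 8.0
eef_pos: [0.5849, -0.1969, 0.1939]
tool_rot: [0.993, 0.122, 0.0, 0.0]
contact_force: [0.8, -0.1, 0.2]
opening: 0.0601
grasp_force: 0.0
```

Call:
servo_tool(
  moves=[
    [6,0,0,4,0],
    [6,0,0,7,0],
    [6,0,0,8,0],
    [6,0,0,8,0],
  ],
)

```text
t: 8.4
eef_pos: [0.5844, -0.1944, 0.1124]
tool_rot: [0.993, 0.122, -0.002, -0.002]
contact_force: [-0.1, 0.4, -0.7]
opening: 0.06
grasp_force: 0.0
```

```bash
python3 -c "
from h import *
look('w200','w6.png')"
```

```text
expected [285.59935488 210.41002679] blob [ 268  185   38   47 1436] pred size [40.81247824 48.28243433] world [ 0.58698448 -0.19513165] tool shift cm, pos, yaw (array([0.11232998, 0.05731122]), array([ 0.58575576, -0.19484788,  0.11435626]), np.float64(14.026450720888958))
```

Call:
servo_tool(
  moves=[
    [6,0.15,0.1,3,0],
    [6,0.15,0.1,6,0],
    [6,0.15,0.1,9,0],
    [6,0.15,0.1,10.5,0],
    [6,0.15,0.1,10.7,0],
  ],
)

```text
t: 8.95
eef_pos: [0.5874, -0.1953, 0.0071]
tool_rot: [0.993, 0.122, -0.001, -0.0]
contact_force: [-0.7, -0.7, -0.5]
opening: 0.0602
grasp_force: 0.0
```

Call:
servo_tool(
  moves=[
    [2,0,0,0,0],
    [2,0,0,0,0],
    [2,0,0,0,0],
    [2,0,0,0,0],
    [2,0,0,0,0],
  ],
  force=30,
)

```text
t: 9.45
eef_pos: [0.5891, -0.1965, 0.0099]
tool_rot: [0.993, 0.122, 0.002, 0.001]
contact_force: [0.1, 0.6, 7.2]
opening: 0.0284
grasp_force: 30.1
```

Call:
servo_tool(
  moves=[
    [2,0,0,-3,0],
    [2,0,0,-7,0],
    [2,0,0,-11,0],
    [2,0.5,-1,-15,0],
    [2,1.5,-4.5,-18,0],
  ],
)

```text
t: 9.95
eef_pos: [0.5922, -0.1515, 0.191]
tool_rot: [0.993, 0.12, 0.002, 0.002]
contact_force: [0.8, 0.9, -3.0]
opening: 0.0285
grasp_force: 30.3
```

Call:
servo_tool(
  moves=[
    [2,1.2,-4,0,0],
    [2,2.4,-8,0,0],
    [2,3.6,-12,0,0],
    [2,4.8,-15.1,0,0],
    [2,4.8,-15.1,0,0],
  ],
)

```text
t: 10.45
eef_pos: [0.601, 0.0141, 0.1881]
tool_rot: [0.992, 0.124, 0.0, -0.001]
contact_force: [-0.3, 0.5, -0.8]
opening: 0.0291
grasp_force: 30.3
```

```bash
python3 -c "
from h import *
im=save('wrist','w7.png'); s=sensors.state(); print(s['eef_pos'],tool(np.array([.602,.010])-s['eef_pos'][:2]))"
```

```text
[0.60104366 0.01180536 0.18799041] (array([0.04838348, 0.19848981]), array([0.60104366, 0.01180536, 0.18799041]), np.float64(14.21210786393065))
```

View pics/w7.png

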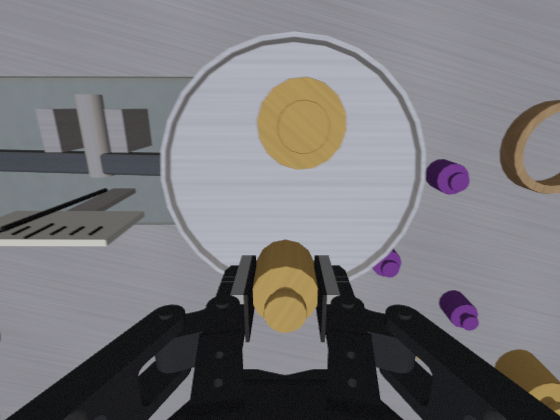

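w200 is held upright at (286,285) over the near half of the pan. w500 is standing clear at (302,123).

Call:
servo_tool(
  moves=[
    [2,0.2,0.2,1.5,0],
    [2,0.2,0.2,2.6,0],
    [2,0.2,0.2,3.2,0],
    [2,0.2,0.2,3.5,0],
    [2,0.2,0.2,3.5,0],
  ],
)

```text
t: 11.0
eef_pos: [0.6034, 0.0076, 0.1522]
tool_rot: [0.993, 0.121, -0.001, -0.0]
contact_force: [-0.4, 0.0, -2.6]
opening: 0.029
grasp_force: 30.3
```

Call:
servo_tool(
  moves=[
    [2,0,0,0.1,0],
    [2,0,0,0.2,0],
    [2,0,0,0.3,0],
    [2,0,0,0.3,0],
  ],
)

```text
t: 11.4
eef_pos: [0.6037, 0.0081, 0.1498]
tool_rot: [0.993, 0.122, 0.0, 0.0]
contact_force: [-0.6, 0.2, -3.2]
opening: 0.0288
grasp_force: 30.3
```

Call:
servo_tool(
  moves=[
    [2,0,0,0.1,0],
    [2,0,0,0.2,0],
    [2,0,0,0.2,0],
  ],
)

```text
t: 11.7
eef_pos: [0.6038, 0.0082, 0.1477]
tool_rot: [0.993, 0.122, 0.0, -0.0]
contact_force: [0.2, -0.7, -1.2]
opening: 0.029
grasp_force: 30.5
```

Call:
servo_tool(
  moves=[
    [2,0,0,0.1,0],
    [2,0,0,0.2,0],
    [2,0,0,0.3,0],
    [2,0,0,0.4,0],
    [2,0,0,0.4,0],
  ],
)

```text
t: 12.2
eef_pos: [0.6039, 0.008, 0.1436]
tool_rot: [0.993, 0.122, 0.0, 0.0]
contact_force: [-0.4, -0.7, -1.1]
opening: 0.0288
grasp_force: 30.5
```

Call:
servo_tool(
  moves=[
    [2,0,0,0.1,0],
    [2,0,0,0.2,0],
    [2,0,0,0.3,0],
    [2,0,0,0.4,0],
    [2,0,0,0.4,0],
  ],
)

```text
t: 12.7
eef_pos: [0.6038, 0.0082, 0.1395]
tool_rot: [0.993, 0.122, -0.0, -0.0]
contact_force: [-0.2, -0.3, -0.1]
opening: 0.029
grasp_force: 30.5
```

Call:
servo_tool(
  moves=[
    [2,0,0,0.1,0],
    [2,0,0,0.2,0],
    [2,0,0,0.3,0],
    [2,0,0,0.4,0],
    [2,0,0,0.4,0],
  ],
)

```text
t: 13.2
eef_pos: [0.6037, 0.0081, 0.1355]
tool_rot: [0.993, 0.122, -0.0, -0.0]
contact_force: [0.4, -0.4, -0.4]
opening: 0.029
grasp_force: 30.5
```

Call:
servo_tool(
  moves=[
    [2,0,0,0.1,0],
    [2,0,0,0.2,0],
    [2,0,0,0.3,0],
    [2,0,0,0.4,0],
    [2,0,0,0.4,0],
  ],
)

```text
t: 13.7
eef_pos: [0.6037, 0.0081, 0.1315]
tool_rot: [0.993, 0.122, -0.0, -0.0]
contact_force: [0.7, -1.3, -0.7]
opening: 0.0288
grasp_force: 30.5
```

Call:
servo_tool(
  moves=[
    [3.0,0,0,0,0],
    [3.3,0,0,0,0],
    [3.7,0,0,0,0],
    [4.2,0,0,0,0],
    [4.8,0,0,0,0],
  ],
)

```text
t: 14.2
eef_pos: [0.6037, 0.0082, 0.1317]
tool_rot: [0.993, 0.122, 0.0, -0.0]
contact_force: [0.4, -0.4, -0.1]
opening: 0.0479
grasp_force: 0.0
```

Call:
servo_tool(
  moves=[
    [5,0,0,-0.5,0],
    [5,0,0,-2,0],
    [5,0,0,-4,0],
    [5,0,0,-7,0],
    [5,0,0,-10,0],
  ],
)

```text
t: 14.7
eef_pos: [0.6035, 0.0081, 0.2328]
tool_rot: [0.993, 0.122, -0.0, -0.0]
contact_force: [0.7, -0.4, 0.2]
opening: 0.0498
grasp_force: 0.0
```

Call:
servo_tool(
  moves=[
    [5,-4,4,0,0],
    [5,-4,8,0,0],
    [5,-4,10,0,0],
    [5,-4,10,0,0],
    [5,-4,10,0,0],
  ],
)

```text
t: 15.2
eef_pos: [0.5892, -0.0985, 0.2316]
tool_rot: [0.993, 0.121, -0.0, -0.0]
contact_force: [0.1, -0.1, -0.0]
opening: 0.0504
grasp_force: 0.0
```

Call:
servo_tool(
  moves=[
    [5,0,0,0,0],
    [5,0,0,0,0],
    [5,0,0,0,0],
    [5,0,0,0,0],
    [5,0,0,0,0],
  ],
)

```text
t: 15.7
eef_pos: [0.5891, -0.0982, 0.2317]
tool_rot: [0.993, 0.122, 0.0, -0.0]
contact_force: [-0.8, 0.1, -0.0]
opening: 0.0501
grasp_force: 0.0
```

Call:
servo_tool(
  moves=[
    [5,0,0,0,0],
    [5,0,0,0,0],
    [5,0,0,0,0],
    [5,0,0,0,0],
    [5,0,0,0,0],
  ],
)

```text
t: 16.2
eef_pos: [0.5891, -0.0987, 0.2317]
tool_rot: [0.993, 0.122, -0.0, 0.0]
contact_force: [0.8, -0.5, 0.2]
opening: 0.05
grasp_force: 0.0
```

```bash
python3 -c "
from h import *
a=save('scene','s2.png'); b=save('side','d2.png')
cv2.imwrite('pics/c2.png',cv2.resize(np.hstack([a[180:400,190:510],b[60:280,140:460]])[:,:,::-1],(800,275),interpolation=2))"
```

```text
(no output)
```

View pics/c2.png

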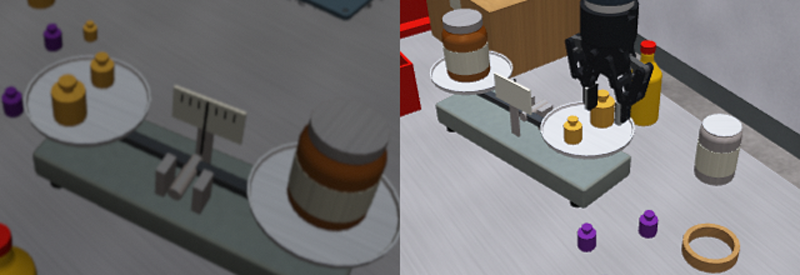

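Both weights stand upright side by side in the pan, and the needle is centred on the dial at about (205,130). I'll let it settle another second, then hand in.

Call:
servo_tool(
  moves=[
    [5,0,0,0,0],
    [5,0,0,0,0],
    [5,0,0,0,0],
    [5,0,0,0,0],
    [5,0,0,0,0],
  ],
)

```text
t: 16.8
eef_pos: [0.5891, -0.0986, 0.2317]
tool_rot: [0.993, 0.122, 0.0, 0.0]
contact_force: [-0.4, -0.4, -0.1]
opening: 0.0499
grasp_force: 0.0
```

Call:
servo_tool(
  moves=[
    [5,0,0,0,0],
    [5,0,0,0,0],
    [5,0,0,0,0],
    [5,0,0,0,0],
    [5,0,0,0,0],
  ],
)

```text
t: 17.3
eef_pos: [0.5891, -0.0986, 0.2317]
tool_rot: [0.993, 0.122, -0.0, -0.0]
contact_force: [0.2, 0.7, -0.2]
opening: 0.05
grasp_force: 0.0
```

```bash
python3 -c "
from h import *
print(job.close_job())"
```

```text
the job is handed in; nothing more can be done
None
```

The 500 g and 200 g weights stand upright, side by side in the empty pan; the dial needle read level, so the jar checks out at about 700 g, and I handed the job in at about 17 s.

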